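Hold open the heavy flap of a meter test well with its lever

TASK

On the electronics test bench, a brown terminal block has been left under the long yellow end of the lever and keeps it from going down. With the fingertips, push the block along the table until it is well clear of the lever, then press the yellow end down until the lever lies on its rubber buffer, so that the short end raises the heavy steel flap of the test well, and finish while still holding it down there. Lift or carry nothing and do not tip the block, do not touch the flap itself, keep the lever in its cradle, and leave the other things on the bench where they are.

Things in the scene. Friction and masses are not known exactly. Their poses are not given: they have to be found in the camera images.
- stand: fixed stand: grey base plate 100 mm wide (x), y -110 to +150 mm, 8 mm thick; two dark cheeks at y 0, 73 mm high, 59 mm over their outsides, with notches for the lever's pin; blue open well 170 mm wide, y -212 to -100 mm, 58 mm high. Origin on the bench surface under the cradle; +y points along the lever to the long yellow end, z up. Position and yaw vary
- cradle (a point): point fixed to the stand, on the pivot line in the cradle notches, 65 mm above the bench
- lever: loose lever resting by its pin in the cradle: aluminium bar 28 mm wide; short end a steel roller 83 mm from the pin, under the flap's lip; long end a yellow sleeve, 146 to 201 mm from the pin, 36 wide, 18 thick. Origin on the pin. Frame level at rest, +y to the yellow end, while the bar slopes up 0.2 rad; on the buffer it has turned 0.40 rad and slopes down 0.2
- lever_end (a point): middle of the yellow sleeve's top face, 174 mm from the pin: where to press. About 108 mm above the bench at rest, 39 mm with the lever on the buffer, and then 4 mm farther from the pin. Takes about 4 to 8 N; the flap's weight brings it back up when let go
- buffer (a point): middle of the top of the black rubber buffer on the base plate, 22 mm across, 34 mm above the bench, 120 mm from the pivot along the stand's +y: the lever's lower stop
- lever_pin (a point): point on the lever's pin axis; coincides with point cradle while the lever is seated
- flap (a joint): opening angle of the steel flap over the well, rad: 0 shut, about 0.30 with the lever fully down on the buffer. It is heavy (about 1.8 kg, 174 x 116 x 12 mm), hinged along the side of the well away from the lever, and falls shut by itself
- flap_lip (a point): middle of the upper edge of the flap's free lip (orange stripe), above the lever's roller
- block_end (a point): point on the underside of the block, middle of its -y end (the end under the lever), 90 mm from its origin
- block: loose dark brown terminal block, 60 wide (x), 180 long (y), body 50 mm high, black knobs up to 70 mm on its middle and far part, 0.5 to 0.9 kg. Origin centre of underside; y roughly as the stand's y. About 25 mm of its -y end stands under the yellow sleeve and stops the lever about halfway down
- meter_black: black-framed panel meter, 80 wide x 80 high x 62 mm deep, standing upright; origin centre of underside; not to be disturbed
- meter_white: white-framed panel meter, same 80 x 80 x 62 mm, standing upright; origin centre of underside; not to be disturbed
- driver: screwdriver with orange handle, lying on the mat; origin on its underside near the middle; not to be disturbed
- spray: white bottle with red cap, 44 mm across, 110 mm tall; origin centre of underside; not to be disturbed
- reel: blue empty reel (ring), 60 mm across, 35 mm high; origin centre of underside; not to be disturbed

How it is judged:
By the outcome, as a careful person would: the job done as asked, in the order asked, and still so for the second after the job is handed in, while the arm keeps its last pose, push and grip.
It also fails if it takes over 48 s, if anything falls off the work surface, if the arm or the gripper's body presses on something with over 40 N, if the wrist force passes 120 N, or if a joint passes its speed limit or range.

ROBOT

A 6-joint arm with a two-finger parallel gripper is mounted at the origin on the work surface. World frame = base frame: x ahead of the robot, y to its left, z up, the work surface at z = 0. Lengths are in m, angles in rad, forces in N, time in s.
With the tool pointing down it reaches from about 0.275 to 0.775 m from the base axis. Payload 14.6 kg.
Tool frame: the origin (TCP) lies at the very end of the fingers, on their centre line; the grasp point (between the pads) lies 19 mm behind it; y points along the fingers, z is the direction in which the jaws open and shut, and the axes are right-handed (so a half turn about y gives the same grasp; the last joint's range is limited). The gripper opens to 85 mm and grips with 20 to 120 N. Pads are 22 mm wide; open, the fingers measure 114 mm over their backs; the gripper's body (76 mm by 85 mm) begins 54 mm behind the grasp point. The pads swing forward as they close: fully open they stand 13 mm farther back than shut.
Start: joints at [-1.349, 0.263, -0.048, 1.259, 0, 1.415], TCP at [0.193, -0.488, 0.231] pointing down, gripper open.
Joint ranges: [-2.65, 2.65], [-0.89, 1.7], [-1.18, 1.37], [-2.13, 2.11], [-1.35, 1.29], [-3.14, 3.14]. Speed limits (rad/s): [1.89, 1.89, 2.57, 2.79, 3.14, 3.14].

INTERFACE

Orientations are given as a rotation vector (axis times angle).
In Python, from workcell import observe, snapshot, job_done, look_for gives the robot as it stands.
- The arm moves only by the tool step_arm, never from a script. Its argument "series" is one flat list of numbers, 7 for each row, row after row: the turn, a rotation vector about the tool's x, y, z in degrees, then the shift along the tool's x, y, z in m, then the finger opening in m, from 0 to 0.0854. A call has 1 to 12 rows; each row is the pose to reach, as a shift and turn from the pose commanded when the call began, along the tool's axes at that moment; what a row does not reach only later rows make up. A row lasts 1/8 s, in which the tool goes at most 62.5 mm and 10.7 degrees, less where a joint would pass 70% of its speed; a pose out of reach is approached as far as the arm can. A call with a gripper value outside its range is refused whole. The fingers move at their own pace and stop on an object; the grip force is fixed at half the most. Time passes only in rows, so rows that repeat a pose let the fingers close. It gives the time, the measured TCP pose, the force and the opening at its end, in the units of the state.
- observe(): the state, without advancing time (a new reading comes with each control period).
- snapshot(name): name is "scene" or "top" or "wrist"; returns a dict with "frame" (420x560x3 uint8, red, green, blue), "z_map" (420x560 float32, m along the optical axis (not along the pixel's ray), 0 where there is no reading), "K" (3x3 intrinsics, pixels), "pose" (4x4, takes a point from camera to world coordinates). Camera axes: x right, y up, looking along -z (the intrinsics and any distortion apply to the point x, -y, -z); pixel columns grow to the right and rows downward; lengths in m; the calibration is good to about 2 mm. A picture is of the moment at which its call begins.
- job_done(): hands the job in, once; it reports no verdict.
Trained networks look in a picture, given as the dict that the camera call returned (one of the last four; its "shot" number tells which), for a name from the list of things; names that differ only in an ending like _2 or _b are one class to them, and where a whole thing is asked for, a point or a joint stands for the part that bears it (a point fixed in the world has none). Each returns a list of dicts, best first, with "p" (0 to 1); they miss things now and then, are a little off and sometimes report something else, mostly with a low value. They report only what shows in the picture. A call takes as long as a camera call.
- look_for(picture, thing): "location" ([x, y, z] in m, in world coordinates, good to about 4 mm: the middle of the surface that is visible of it).
The state is a dict: "clock": time; "joint_positions": joint angles; "dq": joint speeds; "effort": joint torques, N m; "ee_pos": TCP position; "ee_rot": TCP orientation; "contact_force": force on the tool from outside, world axes, zero at the start; "ft_torque": the same for the moment, N m; "width": finger opening in m.
Only numpy, scipy, OpenCV 4.12 (cv2) and the standard library are available. Lean on these libraries where they do the work, as an engineer would, in place of code of your own. Each camera call takes 0.05 s, during which the arm holds its last target.

## Working session

There is one attempt and no reset: what is moved stays moved. The work goes in short steps, Python scripts to look and compute and a tool call to move; the robot and the scene stay as the last step left them, time stands still between calls to the robot, and variables do not carry over. Pictures are saved under pics/ and viewed, and the job is handed in when it is done.

Besides the shell and the picture viewer there is one more tool, called after "Request:" by a JSON object that holds its "name" and its "arguments", one argument or row to a line. step_arm: Moves the arm, as the interface text tells. Its arguments: {"type":"object","properties":{"series":{"type":"array","items":{"type":"number"}}},"required":["series"]}

```bash
mkdir -p pics; ls; cat > h.py <<'E'
import numpy as np, cv2
from workcell import observe, snapshot, job_done, look_for
from scipy.spatial.transform import Rotation as R
def save(s,n): cv2.imwrite('pics/'+n,cv2.cvtColor(s['frame'],cv2.COLOR_RGB2BGR))
def cloud(s):
    z=s['z_map'];K=s['K'];v,u=np.mgrid[:z.shape[0],:z.shape[1]]
    p=np.stack([(u-K[0,2])/K[0,0]*z,-(v-K[1,2])/K[1,1]*z,-z],-1)
    w=p@s['pose'][:3,:3].T+s['pose'][:3,3]; w[z==0]=np.nan
    return w
E
python3 - <<'E'
from h import *
o=observe();print({k:np.round(v,4) for k,v in o.items()}); print(R.from_rotvec(o['ee_rot']).as_matrix().round(3))
for n in ['scene','top']:
    s=snapshot(n);save(s,n+'1.png');print(n,[k for k in s], s['K'].round(1).tolist(),s['pose'].round(3).tolist())
    for t in ['stand','lever','lever_end','block','block_end','flap','flap_lip','buffer','cradle','meter_black','meter_white','driver','spray','reel']:
        try:
            r=look_for(s,t); print(t,[(np.round(d['location'],3).tolist(),round(d['p'],2)) for d in r[:2]])
        except Exception as e: print(t,e)
print(observe()['clock'])
E
```

```text
pics
{'clock': np.float64(0.0), 'joint_positions': array([-1.3493,  0.2635, -0.0489,  1.2594, -0.    ,  1.4155]), 'dq': array([ 0.0005, -0.0011, -0.0001,  0.0012,  0.0015, -0.0015]), 'effort': array([ 2.00000e-04, -6.37616e+01,  3.84568e+01,  1.36000e-02,
       -3.00000e-04,  0.00000e+00]), 'ee_pos': array([ 0.1931, -0.4879,  0.2308]), 'ee_rot': array([-0.3843,  2.0165, -2.0143]), 'contact_force': array([ 0.198 ,  0.1897, -0.5688]), 'ft_torque': array([ 0.0145, -0.04  , -0.0165]), 'width': np.float64(0.0855)}
[[-0.93  -0.     0.368]
 [-0.368  0.001 -0.93 ]
 [-0.    -1.    -0.001]]
scene ['frame', 'z_map', 'K', 'pose', 'shot'] [[461.4, 0.0, 276.6], [0.0, 461.4, 204.3], [0.0, 0.0, 1.0]] [[-0.667, -0.605, 0.436, 1.092], [0.745, -0.55, 0.377, 0.513], [0.011, 0.576, 0.817, 1.064], [0.0, 0.0, 0.0, 1.0]]
stand [([0.608, -0.177, 0.065], 0.87), ([0.559, -0.022, 0.085], 0.7)]
lever [([0.553, -0.02, 0.08], 0.95)]
lever_end [([0.556, -0.017, 0.087], 0.75)]
block [([0.516, 0.172, 0.048], 0.63)]
block_end [([0.516, 0.166, 0.051], 0.79), ([0.607, -0.173, 0.065], 0.65)]
flap [([0.619, -0.212, 0.067
[... 610 characters left out ...]
142, 0.99, 1.072], [0.0, 0.0, 0.0, 1.0]]
stand []
lever [([0.5, 0.165, 0.054], 0.64), ([0.558, -0.028, 0.084], 0.62)]
lever_end [([0.555, -0.024, 0.083], 0.92)]
block [([0.5, 0.169, 0.05], 0.94)]
block_end [([0.501, 0.169, 0.049], 0.87)]
flap [([0.612, -0.221, 0.071], 0.62)]
flap_lip [([0.61, -0.218, 0.075], 0.57)]
buffer [([0.592, -0.188, 0.069], 0.67)]
cradle [([0.586, -0.185, 0.076], 0.83)]
meter_black [([0.712, -0.04, 0.068], 0.61)]
meter_white [([0.452, 0.348, 0.068], 0.94)]
driver [([0.467, -0.236, 0.021], 0.69), ([0.452, 0.348, 0.068], 0.55)]
spray [([0.729, -0.149, 0.071], 0.79), ([0.559, -0.027, 0.081], 0.59)]
reel [([0.428, -0.038, 0.033], 0.56), ([0.709, -0.042, 0.068], 0.35)]
1.5
```

View pics/scene1.png

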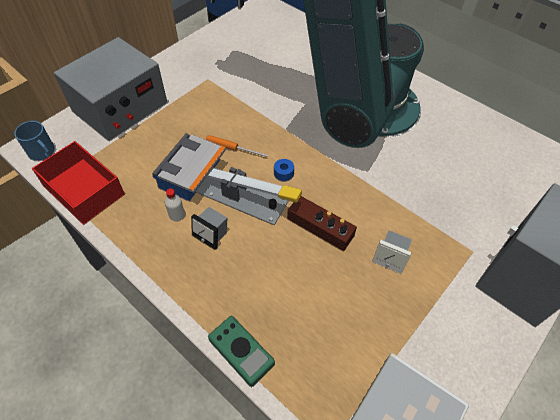

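View pics/top1.png

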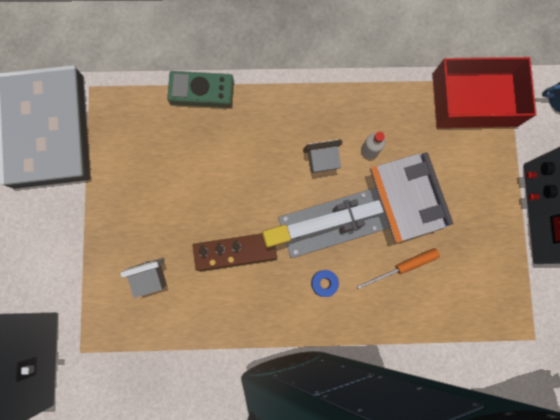

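Scene view: lever runs from flap (190,160) to yellow sleeve (290,193), with the block at (320,222) and its near end under the sleeve. Top view: block from (195,255) to (275,247), sleeve (277,235), white meter at (145,278) almost in line with the block. The side toward +x is free, so I plan a sideways push. Next I'll measure the geometry.

```bash
python3 - <<'E'
from h import *
for n in ['top','scene']:
    s=snapshot(n);w=cloud(s);f=s['frame'].astype(int)
    hsv=cv2.cvtColor(s['frame'],cv2.COLOR_RGB2HSV)
    H,S,V=[hsv[...,i].astype(int) for i in range(3)]
    x,y,z=w[...,0],w[...,1],w[...,2]
    def rect(m,t):
        p=w[m]; 
        r=cv2.minAreaRect(p[:,:2].astype(np.float32)); b=cv2.boxPoints(r)
        print(n,t,m.sum(),'mean',p.mean(0).round(4),'rectc',np.round(r[0],4),'size',np.round(r[1],4),'ang',round(r[2],1),'z',np.percentile(p[:,2],[5,50,95]).round(4)); print(b.round(3).tolist())
    reg=(x>.35)&(x<.8)&(y>-.4)&(y<.45)
    m=reg&(H>=22)&(H<=32)&(S>180)&(z>.06)&(y<.1)&(y>-.1); rect(m,'yellow')
    m=reg&(y>.02)&(y<.29)&(z>.04)&(z<.056)&(V<130)
    m=cv2.morphologyEx(m.astype(np.uint8),cv2.MORPH_OPEN,np.ones((3,3)))>0
    rect(m,'block')
    m=reg&(z>.002)&(z<.014)&(S<60)&(y>-.2)&(y<.05)&(x>.5)&(x<.68)
    m=cv2.morphologyEx(m.astype(np.uint8),cv2.MORPH_OPEN,np.ones((3,3)))>0
    rect(m,'plate')
    m=reg&(z>.03)&(y>.28)&(x>.4)&(x<.56); rect(m,'mwhite')
    m=reg&(z>.03)&(y>-.1)&(y<.05)&(x>.66); rect(m,'mblack')
    m=reg&(z>.05)&(z<.12)&(S<60)&(V>150)&(y<0)&(y>-.16); rect(m,'bar')
E
```

```text
<stdin>:10: RuntimeWarning: Mean of empty slice.
  ret = um.true_divide(
Traceback (most recent call last):
IndexError: index -1 is out of bounds for axis 0 with size 0
```

```bash
python3 - <<'E'
from h import *
for n,px in [('top',[(277,235),(235,252),(400,205),(330,225),(230,300),(330,160),(145,278),(300,250)]),('scene',[(290,193),(320,222),(270,213)])]:
    s=snapshot(n);w=cloud(s);np.savez(n+'.npz',**{k:s[k] for k in['frame','z_map','K','pose']})
    hsv=cv2.cvtColor(s['frame'],cv2.COLOR_RGB2HSV)
    for u,v in px: print(n,u,v,w[v,u].round(3),hsv[v,u])
E
```

```text
top 277 235 [0.532 0.069 0.105] [ 24 170 201]
top 235 252 [0.501 0.159 0.073] [ 11 113  77]
top 400 205 [ 0.595 -0.202  0.071] [144   7 175]
top 330 225 [ 0.553 -0.046  0.081] [109  10 202]
top 230 300 [0.398 0.177 0.004] [ 16 112 186]
top 330 160 [ 0.701 -0.053  0.066] [120   4 133]
top 145 278 [0.45  0.352 0.064] [150   2 130]
top 300 250 [0.506 0.016 0.011] [120   6 135]
scene 290 193 [0.534 0.075 0.111] [ 24 194 217]
scene 320 222 [0.516 0.167 0.048] [  6 180  88]
scene 270 213 [0.563 0.032 0.008] [ 94  15 138]
```

```bash
cat > m.py <<'E'
from h import *
def measure(s,n):
    w=cloud(s)
    hsv=cv2.cvtColor(s['frame'],cv2.COLOR_RGB2HSV)
    H,S,V=[hsv[...,i].astype(int) for i in range(3)]
    x,y,z=w[...,0],w[...,1],w[...,2]
    def rect(m,t,op=True):
        if op: m=cv2.morphologyEx(m.astype(np.uint8),cv2.MORPH_OPEN,np.ones((3,3)))>0
        nn,l,st,_=cv2.connectedComponentsWithStats(m.astype(np.uint8))
        if nn<2: print(n,t,'none');return
        m=l==1+st[1:,4].argmax()
        p=w[m]
        r=cv2.minAreaRect(p[:,:2].astype(np.float32)); b=cv2.boxPoints(r)
        print(n,t,m.sum(),'mean',p.mean(0).round(4),'rectc',np.round(r[0],4),'size',np.round(r[1],4),'ang',round(r[2],1),'z',np.percentile(p[:,2],[5,50,95]).round(4)); print('   ',b.round(3).tolist())
    reg=(x>.35)&(x<.85)&(y>-.4)&(y<.45)
    rect(reg&(H>=21)&(H<=32)&(S>140)&(z>.02)&(y<.13),'yellow')
    rect(reg&(y>.02)&(y<.30)&(z>.03)&(z<.062)&(V<130)&((H<14)|(H>170))&(S>90),'block')
    rect(reg&(z>.002)&(z<.014)&(S<60)&(y>-.2)&(y<.06)&(x>.48)&(x<.68),'plate')
    rect(reg&(z>.03)&(y>.29)&(x>.4)&(x<.56),'mwhite')
    rect(reg&(z>.03)&(y>-.1)&(y<.05)&(x>.66),'mblack')
    rect(reg&(z>.06)&(z<.12)&(S<50)&(V>150)&(y<.05)&(y>-.13)&(x<.66),'bar')
E
python3 - <<'E'
from m import *
for n in['top','scene']: measure(dict(np.load(n+'.npz')),n)
E
```

```text
top yellow 411 mean [0.53   0.0719 0.109 ] rectc [0.5304 0.0718] size [0.0352 0.0523] ang 16.4 z [0.1036 0.109  0.1144]
    [[0.5059999823570251, 0.09200000017881393], [0.5210000276565552, 0.041999999433755875], [0.5550000071525574, 0.052000001072883606], [0.5400000214576721, 0.10199999809265137]]
top block 1715 mean [0.5018 0.1635 0.0507] rectc [0.5048 0.1628] size [0.0597 0.1787] ang 7.3 z [0.0476 0.0508 0.0538]
    [[0.46399998664855957, 0.24799999594688416], [0.4869999885559082, 0.07000000029802322], [0.5460000038146973, 0.07800000160932541], [0.5230000019073486, 0.2549999952316284]]
top plate 1544 mean [ 0.5367 -0.0643  0.0091] rectc [ 0.5401 -0.0717] size [0.042  0.2389] ang 15.0 z [0.0058 0.0091 0.0123]
    [[0.48899999260902405, 0.03799999877810478], [0.5509999990463257, -0.19200000166893005], [0.5910000205039978, -0.18199999630451202], [0.5289999842643738, 0.04899999871850014]]
top mwhite 1074 mean [0.4513 0.3522 0.0671] rectc [0.4514 0.355 ] size [0.0691 0.0794] ang 15.2 z [0.0467 0.0669 0.0813]
    [[0.40799999237060547, 0.3840000033378601], [0.42800000309944153, 0.3079999
[... 1818 characters left out ...]
], [0.4959999918937683, 0.32600000500679016], [0.4749999940395355, 0.40299999713897705]]
scene mblack 840 mean [ 0.7218 -0.0363  0.0618] rectc [ 0.7135 -0.042 ] size [0.0718 0.0818] ang 7.5 z [0.0345 0.0644 0.0809]
    [[0.6729999780654907, -0.006000000052154064], [0.6830000281333923, -0.08699999749660492], [0.7540000081062317, -0.07800000160932541], [0.7440000176429749, 0.003000000026077032]]
scene bar 391 mean [ 0.556  -0.0232  0.0853] rectc [ 0.5567 -0.0244] size [0.0307 0.1391] ang 15.3 z [0.0722 0.085  0.0982]
    [[0.5239999890327454, 0.039000000804662704], [0.5600000023841858, -0.09600000083446503], [0.5899999737739563, -0.08699999749660492], [0.5529999732971191, 0.04699999839067459]]
```

Measured:
- Lever yaw is about 15.7°, and the sleeve top is at (0.5305, 0.072, 0.108).
- The block centre is at (0.505, 0.1625), yaw 7.4°.

I'll swing over to the block's near side with the jaws parallel to its length, which makes a stable two-finger push toward +x.

Request:
{"name": "step_arm", "arguments": {
  "series": [0,-10.4,0,-0.0293,0,-0.0322,0.0854,0,-20.7,0,-0.0586,0,-0.0645,0.0854,0,-31.1,0,-0.0878,0,-0.0967,0.0854,0,-41.4,0,-0.1171,0,-0.129,0.0854,0,-51.8,0,-0.1464,0,-0.1612,0.0854,0,-62.2,0,-0.1757,0,-0.1934,0.0854,0,-72.5,0,-0.205,0,-0.2257,0.0854,0,-82.9,0,-0.2342,0,-0.2579,0.0854,0,-93.2,0,-0.2635,0,-0.2901,0.0854,0,-103.6,0,-0.2928,0,-0.3224,0.0854,0,-114,0,-0.3221,0,-0.3546,0.0854,0,-124.3,0,-0.3514,0,-0.3868,0.0854]
}}

```text
clock: 3.15
ee_pos: [0.378, 0.0022, 0.2315]
ee_rot: [-1.521, 0.461, -0.462]
contact_force: [0.3, -0.1, 0.9]
width: 0.0854
```

```bash
cat > st.py <<'E'
from h import *
def st(tp=None,yaw=None):
    o=observe();M=R.from_rotvec(o['ee_rot']).as_matrix()
    print('t',round(float(o['clock']),2),'p',o['ee_pos'].round(4),'F',o['contact_force'].round(1),'w',round(float(o['width']),4),'q',o['joint_positions'].round(2));print(M.round(3).tolist())
    if tp is not None: print('shift',(M.T@(np.array(tp)-o['ee_pos'])).round(4))
    if yaw is not None:
        c,s=np.cos(np.radians(yaw)),np.sin(np.radians(yaw)) # tool z dir
        z=np.array([c,s,0]);y=np.array([0,0,-1.]);D=np.stack([np.cross(y,z),y,z],1)
        print('turn deg',np.degrees(R.from_matrix(M.T@D).as_rotvec()).round(2))
E
python3 -c "
from st import *
st([.4389,.164,.2],97.4)"
```

```text
t 3.15 p [0.378  0.0022 0.2315] F [ 0.3 -0.1  0.9] w 0.0854 q [-0.21  0.01 -0.36  1.2  -0.    0.38]
[[0.831, 0.001, 0.556], [-0.556, -0.0, 0.831], [0.001, -1.0, 0.0]]
shift [-0.0393  0.0315  0.1683]
turn deg [-0.000e+00 -4.117e+01  4.000e-02]
```

Request:
{"name": "step_arm", "arguments": {
  "series": [0,-10.3,0,-0.0098,0,0.042,0.0854,0,-20.6,0,-0.0197,0,0.084,0.0854,0,-30.9,0,-0.0295,0,0.126,0.0854,0,-41.2,0,-0.0393,0,0.168,0.0854,0,-41.2,0,-0.0393,0.05,0.168,0.0854,0,-41.2,0,-0.0393,0.1,0.168,0.0854]
}}

```text
clock: 3.9
ee_pos: [0.4396, 0.1626, 0.1302]
ee_rot: [-1.568, -0.099, 0.097]
contact_force: [0.2, 0.5, -1.3]
width: 0.0856
```

```bash
python3 -c "
from st import *
st([.4389,.164,.02],97.4)
from m import *
s=snapshot('top');save(s,'top2.png');s=snapshot('scene');save(s,'scene2.png')"
```

```text
t 3.9 p [0.4396 0.1626 0.1302] F [ 0.2  0.5 -1.3] w 0.0856 q [ 0.18  0.22 -0.39  0.96 -0.    0.06]
[[0.992, 0.001, -0.125], [0.125, 0.0, 0.992], [0.001, -1.0, 0.0]]
shift [-0.0007  0.1102  0.0015]
turn deg [-0.   -0.24  0.08]
```

View pics/scene2.png

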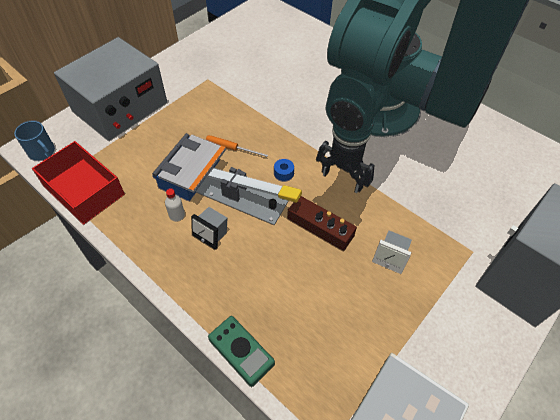

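View pics/top2.png

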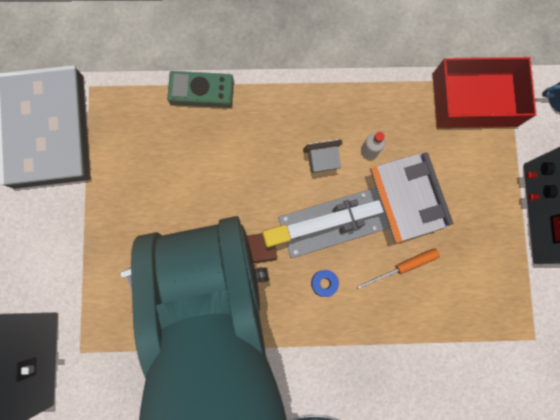

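The gripper (scene 345,165; near finger top 262,275) stands on the robot side of the block, clear of the lever. Next I'll descend to z=0.02.

Request:
{"name": "step_arm", "arguments": {
  "series": [0,0,0,0,0.04,0.001,0.0854,0,0,0,0,0.08,0.001,0.0854,0,0,0,0,0.105,0.001,0.0854,0,0,0,0,0.11,0.001,0.0854]
}}

```text
clock: 4.5
ee_pos: [0.4395, 0.1629, 0.0218]
ee_rot: [-1.569, -0.097, 0.097]
contact_force: [0.2, 0.2, -0.6]
width: 0.0853
```

```bash
python3 -c "
from st import *
st([.4389,.164,.02],97.4)
s=snapshot('scene');cv2.imwrite('pics/s3.png',cv2.resize(s['frame'][110:290,200:440,::-1],None,fx=3,fy=3))"
```

```text
t 4.5 p [0.4395 0.1629 0.0218] F [ 0.2  0.2 -0.6] w 0.0853 q [ 0.18  0.34 -0.57  0.66  0.    0.06]
[[0.992, -0.0, -0.123], [0.123, -0.0, 0.992], [-0.0, -1.0, -0.0]]
shift [-0.0005  0.0018  0.0012]
turn deg [ 0.   -0.32 -0.03]
```

View pics/s3.png

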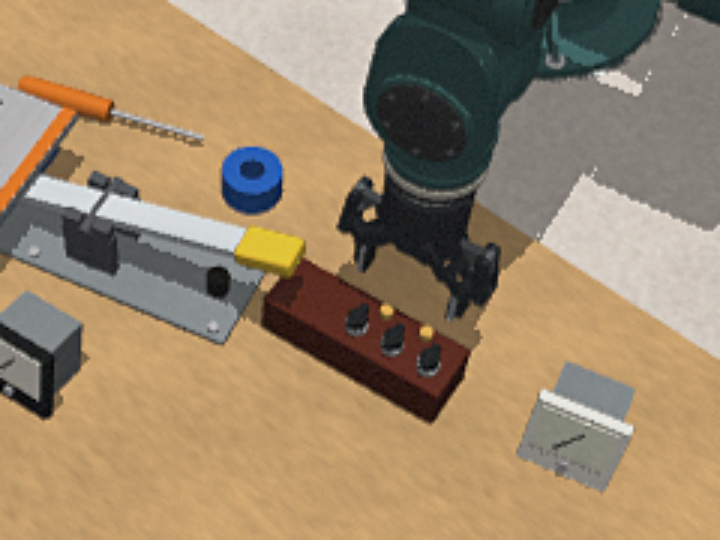

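The wide knuckles would pass close to the sleeve tip (crop 300,255), so I'll shift 16 mm further from the lever and narrow the opening slightly before pushing.

Request:
{"name": "step_arm", "arguments": {
  "series": [0,0,0,0,0,0.008,0.07,0,0,0,0,0,0.016,0.07,0,0,0,0,0,0.016,0.07,0,0,0,0.008,0,0.016,0.07,0,0,0,0.014,0,0.016,0.07,0,0,0,0.02,0,0.016,0.07,0,0,0,0.026,0,0.016,0.07,0,0,0,0.032,0,0.016,0.07,0,0,0,0.038,0,0.016,0.07,0,0,0,0.044,0,0.016,0.07]
}}

```text
clock: 5.8
ee_pos: [0.4798, 0.1839, 0.021]
ee_rot: [-1.569, -0.095, 0.099]
contact_force: [-7.3, -1.1, 5.0]
width: 0.0699
```

```bash
python3 -c "
from st import *
st()
s=snapshot('scene');cv2.imwrite('pics/s4.png',cv2.resize(s['frame'][110:290,200:440,::-1],None,fx=3,fy=3))"
```

```text
t 5.8 p [0.4798 0.1839 0.021 ] F [-7.3 -1.1  5. ] w 0.0699 q [ 0.21  0.41 -0.46  0.71 -0.    0.08]
[[0.992, -0.003, -0.123], [0.123, -0.001, 0.992], [-0.003, -1.0, -0.0]]
```

View pics/s4.png

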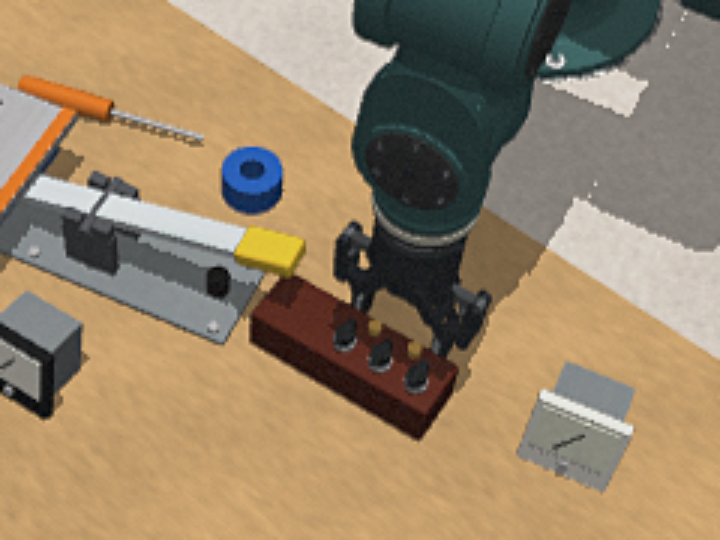

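Contact is made (7 N), the block slides flat (crop 350,350) and the knuckle clears the sleeve. I'll continue the push.

Request:
{"name": "step_arm", "arguments": {
  "series": [0,0,0,0.009,0,0,0.07,0,0,0,0.018,0,0,0.07,0,0,0,0.027,0,0,0.07,0,0,0,0.036,0,0,0.07,0,0,0,0.045,0,0,0.07,0,0,0,0.054,0,0,0.07,0,0,0,0.063,0,0,0.07,0,0,0,0.072,0,0,0.07,0,0,0,0.081,0,0,0.07,0,0,0,0.09,0,0,0.07,0,0,0,0.098,0,0,0.07,0,0,0,0.104,0,0,0.07]
}}

```text
clock: 7.35
ee_pos: [0.5845, 0.1971, 0.0212]
ee_rot: [-1.569, -0.097, 0.097]
contact_force: [-4.7, -0.8, -1.8]
width: 0.0701
```

```bash
python3 -c "
from st import *
st()
s=snapshot('scene');cv2.imwrite('pics/s5.png',cv2.resize(s['frame'][110:290,200:440,::-1],None,fx=3,fy=3))
from m import *
measure(s,'scene')"
```

```text
t 7.35 p [0.5845 0.1971 0.0212] F [-4.7 -0.8 -1.8] w 0.0701 q [ 0.19  0.55 -0.19  0.84 -0.    0.07]
[[0.992, -0.0, -0.123], [0.123, -0.0, 0.992], [-0.0, -1.0, -0.0]]
scene yellow 150 mean [0.5395 0.0639 0.1053] rectc [0.5335 0.0651] size [0.0356 0.0434] ang 15.3 z [0.0982 0.1056 0.1104]
    [[0.5109999775886536, 0.08100000023841858], [0.5220000147819519, 0.039000000804662704], [0.5559999942779541, 0.04899999871850014], [0.5450000166893005, 0.09099999815225601]]
scene block 1403 mean [0.6347 0.1768 0.0484] rectc [0.6244 0.1771] size [0.0728 0.1801] ang 7.3 z [0.0361 0.0497 0.0532]
    [[0.5770000219345093, 0.2619999945163727], [0.6000000238418579, 0.08299999684095383], [0.671999990940094, 0.09200000017881393], [0.6489999890327454, 0.2709999978542328]]
scene plate 1611 mean [ 0.5797 -0.0503  0.0084] rectc [ 0.5778 -0.0674] size [0.0912 0.2514] ang 16.9 z [0.0049 0.0084 0.012 ]
    [[0.49799999594688416, 0.03999999910593033], [0.5709999799728394, -0.20100000500679016], [0.6579999923706055, -0.17399999499320984], [0.5849999785423279, 0.06599999964237213]]
scene mwhite 881 mean [0.4627 0.
[... 176 characters left out ...]
7], [0.4950000047683716, 0.32499998807907104], [0.47699999809265137, 0.40299999713897705]]
scene mblack 833 mean [ 0.7218 -0.0365  0.0618] rectc [ 0.7132 -0.0424] size [0.0723 0.0819] ang 7.2 z [0.0343 0.0644 0.0805]
    [[0.671999990940094, -0.006000000052154064], [0.6819999814033508, -0.08799999952316284], [0.7540000081062317, -0.07800000160932541], [0.7440000176429749, 0.003000000026077032]]
scene bar 388 mean [ 0.5558 -0.0225  0.0851] rectc [ 0.5562 -0.0248] size [0.0319 0.1392] ang 16.1 z [0.0717 0.0855 0.0979]
    [[0.5220000147819519, 0.03799999877810478], [0.5600000023841858, -0.09600000083446503], [0.5910000205039978, -0.08699999749660492], [0.5519999861717224, 0.04600000008940697]]
```

View pics/s5.png

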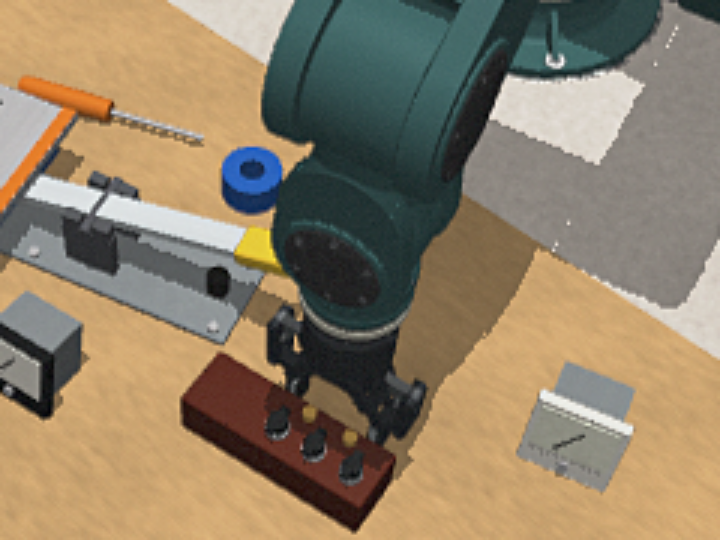

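Block slid flat to about (0.628, 0.177), yaw unchanged. I'll push 25 mm more for margin, then back off and rise.

Request:
{"name": "step_arm", "arguments": {
  "series": [0,0,0,0.009,0,0,0.07,0,0,0,0.018,0,0,0.07,0,0,0,0.025,0,0,0.07,0,0,0,0.015,0,0,0.07,0,0,0,-0.01,0,0,0.07,0,0,0,-0.03,0,0.005,0.07,0,0,0,-0.03,-0.04,0.005,0.07,0,0,0,-0.03,-0.1,0.005,0.07,0,0,0,-0.03,-0.15,0.005,0.02,0,0,0,-0.03,-0.18,0.005,0,0,0,0,-0.03,-0.18,0.005,0]
}}

```text
clock: 8.78
ee_pos: [0.5545, 0.1985, 0.2037]
ee_rot: [-1.568, -0.101, 0.093]
contact_force: [-0.6, 0.8, -0.6]
width: 0.0155
```

```bash
python3 -c "
from st import *
st([.5304,.072,.135],105.7)
from m import *
s=snapshot('scene');cv2.imwrite('pics/s6.png',cv2.resize(s['frame'][110:290,200:440,::-1],None,fx=3,fy=3))
measure(s,'scene')"
```

```text
t 8.78 p [0.5545 0.1985 0.2037] F [-0.6  0.8 -0.6] w 0.0155 q [ 0.21  0.38  0.05  1.24 -0.    0.08]
[[0.992, 0.005, -0.124], [0.124, 0.001, 0.992], [0.005, -1.0, 0.0]]
shift [-0.0399  0.0685 -0.1226]
turn deg [-0.   -8.6   0.29]
scene yellow 270 mean [0.5329 0.0735 0.107 ] rectc [0.5305 0.0707] size [0.0391 0.0549] ang 15.6 z [0.1    0.1075 0.1129]
    [[0.5040000081062317, 0.09200000017881393], [0.5189999938011169, 0.039000000804662704], [0.5569999814033508, 0.05000000074505806], [0.5419999957084656, 0.10199999809265137]]
scene block 1462 mean [0.6602 0.18   0.0484] rectc [0.6547 0.1812] size [0.0624 0.1802] ang 6.8 z [0.036  0.0496 0.0532]
    [[0.6129999756813049, 0.2669999897480011], [0.6340000033378601, 0.08799999952316284], [0.6959999799728394, 0.09600000083446503], [0.675000011920929, 0.27399998903274536]]
scene plate 1584 mean [ 0.5792 -0.0501  0.0084] rectc [ 0.5758 -0.068 ] size [0.09   0.2524] ang 15.4 z [0.0046 0.0084 0.0119]
    [[0.49900001287460327, 0.041999999433755875], [0.5659999847412109, -0.20200000703334808], [0.652999997138977, -0.17800000309944153], [0.58600002
[... 240 characters left out ...]
1], [0.4970000088214874, 0.32600000500679016], [0.4740000069141388, 0.40299999713897705]]
scene mblack 832 mean [ 0.722  -0.0369  0.0621] rectc [ 0.7135 -0.0432] size [0.0713 0.0839] ang 8.8 z [0.0357 0.0646 0.0807]
    [[0.671999990940094, -0.007000000216066837], [0.6850000023841858, -0.09000000357627869], [0.7549999952316284, -0.07900000363588333], [0.7419999837875366, 0.004000000189989805]]
scene bar 394 mean [ 0.556  -0.0234  0.085 ] rectc [ 0.5567 -0.0244] size [0.0296 0.1402] ang 15.6 z [0.0718 0.0855 0.0972]
    [[0.5239999890327454, 0.039000000804662704], [0.5609999895095825, -0.09600000083446503], [0.5899999737739563, -0.08799999952316284], [0.5519999861717224, 0.04699999839067459]]
```

View pics/s6.png

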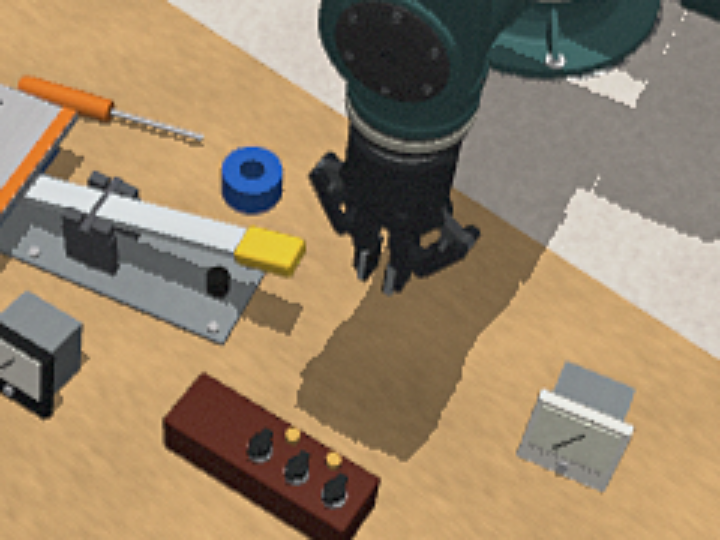

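Block (crop 270,440) is flat and about 80 mm beside the sleeve path; the lever, meters and reel are unchanged. Next, above the sleeve with the fingers shut.

Request:
{"name": "step_arm", "arguments": {
  "series": [0,-3,0,-0.013,0,-0.04,0,0,-6,0,-0.027,0,-0.08,0,0,-8.6,0,-0.04,0,-0.1225,0,0,-8.6,0,-0.04,0.035,-0.1225,0,0,-8.6,0,-0.04,0.06,-0.1225,0,0,-8.6,0,-0.04,0.06,-0.1225,0]
}}

```text
clock: 9.57
ee_pos: [0.5273, 0.0717, 0.1391]
ee_rot: [-1.559, -0.211, 0.218]
contact_force: [0.5, 0.6, 0.6]
width: -0.0
```

```bash
python3 -c "
from st import *
st([.5304,.072,.115],105.7)
from m import *
s=snapshot('scene');cv2.imwrite('pics/s7.png',cv2.resize(s['frame'][110:290,200:440,::-1],None,fx=3,fy=3))
"
```

```text
t 9.57 p [0.5273 0.0717 0.1391] F [0.5 0.6 0.6] w -0.0 q [-0.02  0.32 -0.22  1.03 -0.   -0.29]
[[0.963, -0.004, -0.27], [0.27, 0.0, 0.963], [-0.004, -1.0, 0.001]]
shift [ 0.0031  0.0241 -0.0006]
turn deg [-0.07 -0.02 -0.24]
```

View pics/s7.png

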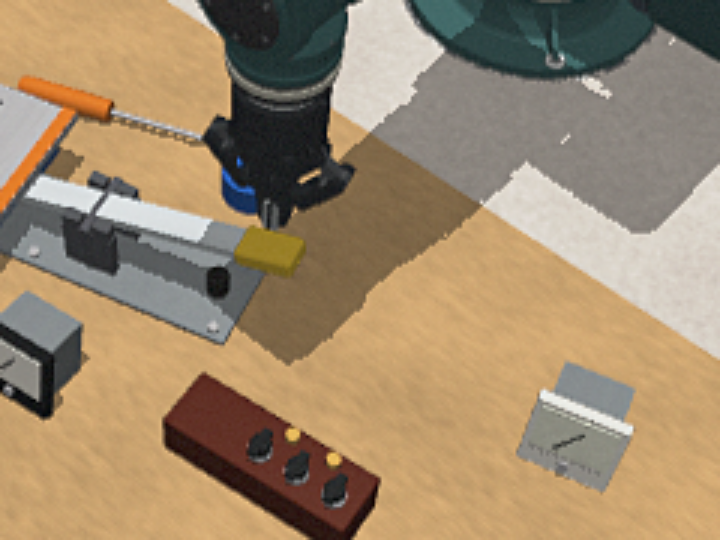

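Request:
{"name": "step_arm", "arguments": {
  "series": [0,0,0,0.003,0.012,0,0,0,0,0,0.003,0.02,0,0,0,0,0,0.003,0.027,0,0,0,0,0,0.003,0.034,0.001,0,0,0,0,0.003,0.041,0.002,0,0,0,0,0.003,0.048,0.003,0,0,0,0,0.003,0.055,0.004,0]
}}

```text
clock: 10.5
ee_pos: [0.531, 0.0767, 0.086]
ee_rot: [-1.56, -0.215, 0.215]
contact_force: [0.5, 2.3, 4.4]
width: -0.0
```

```bash
python3 -c "
from st import *
st([.5294,.0757,.042],105.7)
from m import *
s=snapshot('scene');cv2.imwrite('pics/s8.png',cv2.resize(s['frame'][110:290,200:440,::-1],None,fx=3,fy=3))
"
```

```text
t 10.5 p [0.531  0.0767 0.086 ] F [0.5 2.3 4.4] w -0.0 q [-0.01  0.37 -0.31  0.9   0.   -0.28]
[[0.963, 0.0, -0.271], [0.271, 0.0, 0.963], [0.0, -1.0, 0.0]]
shift [-0.0018  0.044  -0.0005]
turn deg [-0.01 -0.01  0.02]
```

View pics/s8.png

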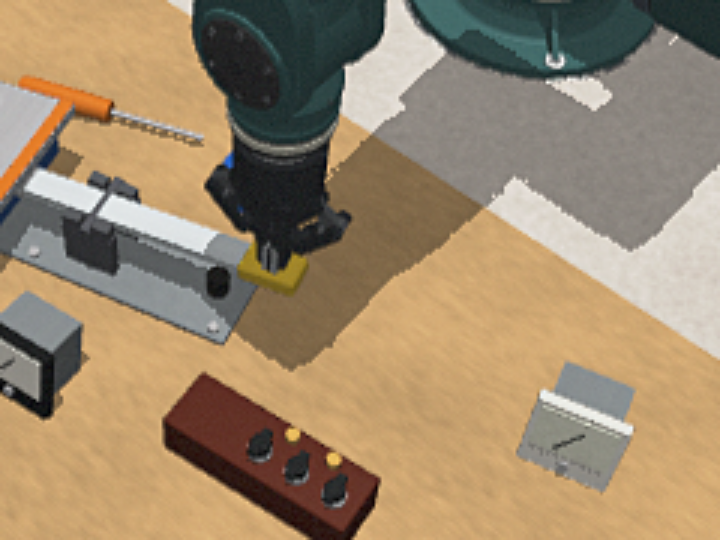

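The lever is turning under the fingertips (270,265), with 4.4 N on the tool. I'll continue down.

Request:
{"name": "step_arm", "arguments": {
  "series": [0,0,0,0,0.007,0.001,0,0,0,0,0,0.014,0.001,0,0,0,0,0,0.021,0.001,0,0,0,0,0,0.027,0.001,0,0,0,0,0,0.032,0,0,0,0,0,0,0.036,0,0,0,0,0,0,0.038,0,0,0,0,0,0,0.038,0,0]
}}

```text
clock: 11.55
ee_pos: [0.5309, 0.0763, 0.0482]
ee_rot: [-1.56, -0.215, 0.215]
contact_force: [-0.2, 1.5, 3.4]
width: -0.0
```

```bash
python3 -c "
from st import *
st([.5294,.0757,.042],105.7)
"
```

```text
t 11.55 p [0.5309 0.0763 0.0482] F [-0.2  1.5  3.4] w -0.0 q [-0.01  0.41 -0.36  0.8  -0.   -0.28]
[[0.963, -0.0, -0.27], [0.27, -0.0, 0.963], [-0.0, -1.0, -0.0]]
shift [-0.0016  0.0062 -0.0002]
turn deg [ 0.02 -0.02 -0.01]
```

Request:
{"name": "step_arm", "arguments": {
  "series": [0,0,0,0,0.002,0,0,0,0,0,0,0.004,0,0,0,0,0,0,0.005,0,0,0,0,0,0,0.006,0,0,0,0,0,0,0.006,0,0]
}}

```text
clock: 12.18
ee_pos: [0.5312, 0.076, 0.0424]
ee_rot: [-1.561, -0.215, 0.214]
contact_force: [1.3, -3.0, 4.6]
width: -0.0001
```

```bash
python3 -c "
from st import *
st([.5294,.0757,.042],105.7)
from m import *
s=snapshot('scene');cv2.imwrite('pics/s9.png',cv2.resize(s['frame'][90:270,120:360,::-1],None,fx=3,fy=3))
measure(s,'scene')
"
```

```text
t 12.18 p [0.5312 0.076  0.0424] F [ 1.3 -3.   4.6] w -0.0001 q [-0.01  0.41 -0.37  0.79 -0.   -0.28]
[[0.963, 0.001, -0.27], [0.27, -0.001, 0.963], [0.0, -1.0, -0.001]]
shift [-0.0018  0.0004  0.0002]
turn deg [ 0.07 -0.03  0.02]
scene yellow 177 mean [0.5369 0.0775 0.0394] rectc [0.5341 0.0742] size [0.0336 0.0573] ang 25.3 z [0.0303 0.0393 0.048 ]
    [[0.5070000290870667, 0.09300000220537186], [0.531000018119812, 0.04100000113248825], [0.5619999766349792, 0.0560000017285347], [0.5370000004768372, 0.10700000077486038]]
scene block 1454 mean [0.66   0.1804 0.0486] rectc [0.6547 0.1813] size [0.0623 0.1795] ang 6.6 z [0.0366 0.0498 0.0533]
    [[0.6129999756813049, 0.2669999897480011], [0.6340000033378601, 0.08900000154972076], [0.6959999799728394, 0.09600000083446503], [0.675000011920929, 0.27399998903274536]]
scene plate 1346 mean [ 0.5906 -0.0656  0.0084] rectc [ 0.5883 -0.0666] size [0.077  0.2548] ang 11.4 z [0.0048 0.0084 0.0121]
    [[0.5249999761581421, 0.050999999046325684], [0.5759999752044678, -0.19900000095367432], [0.6510000228881836, -0.18400000035762787], [0.601000010
[... 242 characters left out ...]
5], [0.4950000047683716, 0.32600000500679016], [0.4749999940395355, 0.40299999713897705]]
scene mblack 827 mean [ 0.7218 -0.0367  0.0621] rectc [ 0.7136 -0.0428] size [0.0712 0.0823] ang 9.1 z [0.0364 0.0646 0.0807]
    [[0.671999990940094, -0.00800000037997961], [0.6850000023841858, -0.08900000154972076], [0.7549999952316284, -0.07800000160932541], [0.7419999837875366, 0.003000000026077032]]
scene bar 129 mean [ 0.5677 -0.0673  0.0654] rectc [ 0.5684 -0.067 ] size [0.0441 0.0333] ang 88.0 z [0.0615 0.0656 0.0696]
    [[0.5509999990463257, -0.08799999952316284], [0.5839999914169312, -0.09000000357627869], [0.5860000252723694, -0.04600000008940697], [0.5529999732971191, -0.04399999976158142]]
```

View pics/s9.png

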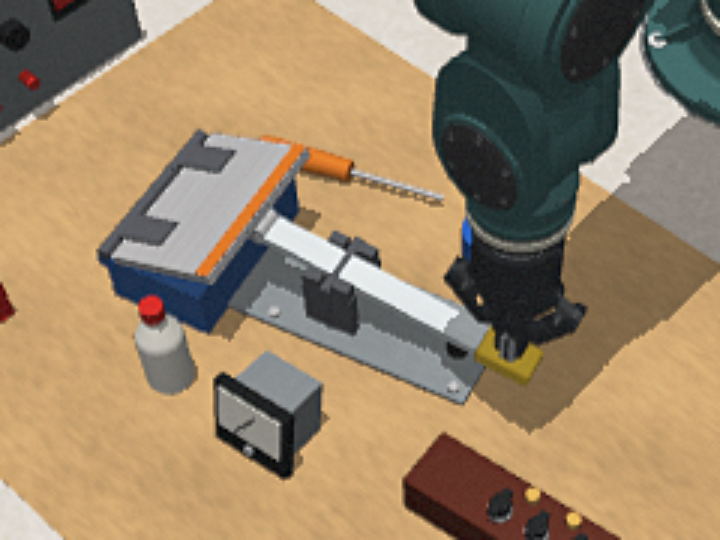

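The flap is raised (crop 230,200) and the sleeve is near the buffer (460,345), at about 39 mm. Next I'll seat it firmly.

Request:
{"name": "step_arm", "arguments": {
  "series": [0,0,0,0,0.001,0,0,0,0,0,0,0.002,0,0,0,0,0,0,0.002,0,0,0,0,0,0,0.002,0,0]
}}

```text
clock: 12.72
ee_pos: [0.5311, 0.0763, 0.0404]
ee_rot: [-1.561, -0.215, 0.215]
contact_force: [0.4, -1.6, 4.2]
width: 0.0001
```

```bash
python3 -c "
from st import *
st()"
```

```text
t 12.72 p [0.5311 0.0763 0.0404] F [ 0.4 -1.6  4.2] w 0.0001 q [-0.01  0.41 -0.38  0.78 -0.   -0.28]
[[0.963, 0.0, -0.27], [0.27, -0.0, 0.963], [0.0, -1.0, -0.0]]
```

Still moving freely at 4 N, so the buffer is not reached yet. I'll go on in small steps.

Request:
{"name": "step_arm", "arguments": {
  "series": [0,0,0,0,0.001,0,0,0,0,0,0,0.002,0,0,0,0,0,0,0.002,0,0,0,0,0,0,0.002,0,0]
}}

```text
clock: 13.22
ee_pos: [0.5313, 0.0762, 0.0391]
ee_rot: [-1.561, -0.216, 0.214]
contact_force: [-2.7, -4.2, 17.0]
width: 0.0
```

```bash
python3 -c "
from st import *
st()"
```

```text
t 13.22 p [0.5313 0.0762 0.0391] F [-2.7 -4.2 17. ] w 0.0 q [-0.01  0.42 -0.38  0.78 -0.   -0.28]
[[0.963, 0.001, -0.27], [0.27, -0.001, 0.963], [0.001, -1.0, -0.001]]
```

The force jumped to 17 N at z=0.039, so the lever is on its buffer. I'll hold and verify.

Request:
{"name": "step_arm", "arguments": {
  "series": [0,0,0,0,0,0,0,0,0,0,0,0,0,0,0,0,0,0,0,0,0,0,0,0,0,0,0,0]
}}

```text
clock: 13.72
ee_pos: [0.5313, 0.0762, 0.0391]
ee_rot: [-1.561, -0.216, 0.214]
contact_force: [-2.3, -3.9, 17.1]
width: 0.0002
```

```bash
python3 -c "
from st import *
st()
from m import *
s=snapshot('scene');cv2.imwrite('pics/s10.png',cv2.resize(s['frame'][90:270,120:360,::-1],None,fx=3,fy=3))
measure(s,'scene')
for t in ['spray','reel','driver','flap_lip','block']: print(t,[(np.round(d['location'],3).tolist(),round(d['p'],2)) for d in look_for(s,t)[:1]])
t=snapshot('top');save(t,'top10.png')
"
```

```text
t 13.72 p [0.5313 0.0762 0.0391] F [-2.3 -3.9 17.1] w 0.0002 q [-0.01  0.42 -0.38  0.78 -0.   -0.28]
[[0.963, 0.001, -0.27], [0.27, -0.001, 0.963], [0.001, -1.0, -0.001]]
scene yellow 176 mean [0.537  0.076  0.0368] rectc [0.5331 0.0727] size [0.0341 0.055 ] ang 22.6 z [0.0277 0.0363 0.0452]
    [[0.5070000290870667, 0.09200000017881393], [0.527999997138977, 0.04100000113248825], [0.5590000152587891, 0.05400000140070915], [0.5379999876022339, 0.10499999672174454]]
scene block 1459 mean [0.6602 0.1802 0.0485] rectc [0.6553 0.1807] size [0.0613 0.1801] ang 7.2 z [0.0364 0.0497 0.0531]
    [[0.6140000224113464, 0.26600000262260437], [0.6359999775886536, 0.08799999952316284], [0.6970000267028809, 0.0949999988079071], [0.675000011920929, 0.27399998903274536]]
scene plate 1361 mean [ 0.5911 -0.0661  0.0085] rectc [ 0.582  -0.0667] size [0.0787 0.2522] ang 14.9 z [0.0049 0.0085 0.0121]
    [[0.5109999775886536, 0.04500000178813934], [0.5759999752044678, -0.19900000095367432], [0.6520000100135803, -0.17800000309944153], [0.5870000123977661, 0.06499999761581421]]
scene mwhite 875 mean [0.4625
[... 347 characters left out ...]
 [0.0715 0.082 ] ang 8.1 z [0.036  0.0645 0.081 ]
    [[0.6729999780654907, -0.007000000216066837], [0.6840000152587891, -0.08799999952316284], [0.7549999952316284, -0.07800000160932541], [0.7429999709129333, 0.003000000026077032]]
scene bar 121 mean [ 0.569  -0.0713  0.0655] rectc [ 0.5672 -0.072 ] size [0.037  0.0389] ang 26.1 z [0.0616 0.0654 0.07  ]
    [[0.5419999957084656, -0.06300000101327896], [0.5590000152587891, -0.09799999743700027], [0.5920000076293945, -0.08100000023841858], [0.574999988079071, -0.04600000008940697]]
spray [([0.744, -0.142, 0.068], 0.6)]
reel []
driver [([0.464, -0.214, 0.021], 0.48)]
flap_lip [([0.618, -0.217, 0.088], 0.77)]
block [([0.663, 0.189, 0.05], 0.91)]
```

View pics/s10.png

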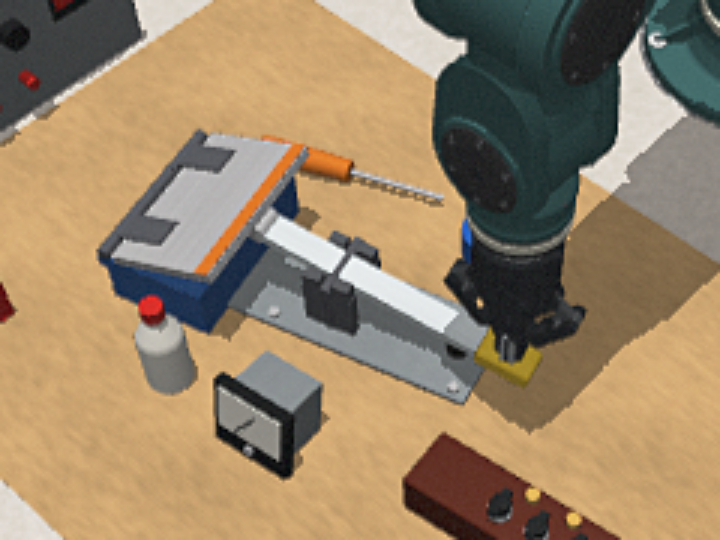

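View pics/top10.png

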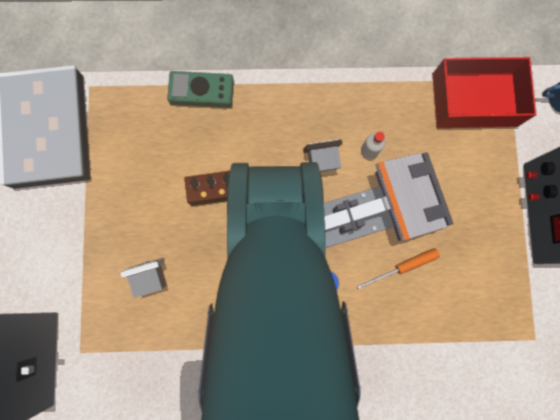

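The lever lies on the buffer with its pin between the cheeks (crop 340,265). The flap is raised, the force is steady at 17 N, and everything else is in place. Handing in.

```bash
python3 -c "
from st import *
print(job_done()); st()"
```

```text
the job is handed in; nothing more can be done
None
the job is handed in; nothing more can be done
```

The job is handed in: the block is out of the way and the arm is holding the lever down on its buffer, with the flap raised. It took about 14 s of the 48 s.

- **Block:** I pushed it sideways with two open fingertips, about 150 mm along the table. It stayed flat and kept its angle, and now stands about 80 mm beside the yellow sleeve.
- **Lever:** I pressed the sleeve down with shut fingers. It moved at about 4 N, then the force jumped to 17 N with the fingertips at z = 39 mm, which I took as the buffer. The force held at 17 N for half a second. In the picture the lever's pin is still in its cradle.
- **Flap:** it is visibly raised, and only the lever touched it. I did not measure its opening angle; the lip showed about 20 mm higher than at the start.
- **Other things:** both meters measured in the same place as before, and the spray bottle is within a few millimetres.
    - **Screwdriver:** the network's screwdriver point came out about 20 mm off with low confidence. The pictures show it unmoved.
    - **Reel:** the network could not find the reel in the last check because the arm mostly hides it. Its visible edge in the top view is where it was.

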